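# Latch the griddle hood and hold a probe thermometer in its port

## Robot

A 6-joint arm with a two-finger parallel gripper is mounted at the origin on the work surface. World frame = base frame: x ahead of the robot, y to its left, z up, the work surface at z = 0. Lengths are in mm, angles in rad, forces in N, time in s.
With the tool pointing down it reaches from about 275 to 750 mm from the base axis. Payload 10.2 kg.
Tool frame: the origin (TCP) lies at the very end of the fingers, on their centre line; the grasp point (between the pads) lies 19 mm behind it; z points along the fingers, y is the direction in which the jaws open and shut (so a half turn about z gives the same grasp; the last joint's range is limited). The gripper opens to 85 mm and grips with 20 to 120 N. Pads are 22 mm wide; open, the fingers measure 114 mm over their backs; the gripper's body (76 mm by 85 mm) begins 54 mm behind the grasp point. The pads swing forward as they close: fully open they stand 13 mm farther back than shut.
Start: joints at [1.048, 0.313, 1.498, -0, 1.331, -0.223], TCP at [155.06, 501.585, 210.294] pointing down, gripper open.
Joint ranges: [-2.94, 2.94], [-0.97, 2.17], [0.19, 2.56], [-1.23, 4.37], [0.02, 3.11], [-2.88, 2.88]. Speed limits (rad/s): [2.39, 2.39, 3.01, 3.14, 3.14, 3.14].

## Interface

Orientations are given as a unit quaternion [w, x, y, z].
In Python, from rig import readout, cams, finish_job gives the robot as it stands. The module is installed in compiled form; this text tells all that it offers.
- The arm moves only by the tool carry_out, never from a script. Its argument "steps" is one flat list of numbers, 7 for each row, row after row: the shift along the tool's x, y, z in cm, then the turn, a rotation vector about the tool's x, y, z in units of 5 degrees (1.0 is 5 degrees), then the opening, from -1 (shut) to 1 (fully open), so that 0 is half open. In form: [x, y, z, ax, ay, az, hand, x, y, z, ax, ay, az, hand, ...]. A call has 1 to 20 rows; each row shifts and turns the commanded pose from where the row before left it, along the tool's axes as they then stand; what a row does not reach is not made up. A row lasts 1/12 s, in which the tool goes at most 41.7 mm and 7.16 degrees, less where a joint would pass 70% of its speed; a pose out of reach is approached as far as the arm can. A call with a gripper value outside its range is refused whole. The fingers move at their own pace and stop on an object; "grip_force" is the grip in N (left out, the last holds). Time passes only in rows, so rows that do not move let the fingers close. It gives the time, the measured TCP pose, the force and the opening at its end, in the units of the state.
- readout.sense(): the state, without advancing time (a new reading comes with each control period).
- cams.capture(name): name is "scene" or "top" or "wrist"; returns the picture (480x640x3 uint8, red, green, blue); there is no depth.
- cams.calibration(name): a dict with "fx", "fy", "cx", "cy" (pixels), "k1" (the pictures are not rectified: a ray, as slopes to the right and down, at radius r is drawn at 1 + k1 r^2 times it, then the intrinsics apply), "R" (3x3) and "t" (3): a world point X has camera coordinates R X + t; the wrist camera has in their place "T_tool_cam" (4x4, takes a point from camera to tool coordinates, whose origin is the TCP and whose axes are the flange's). Camera axes: x right, y down, z forward; pixel columns grow to the right and rows downward; lengths in mm; the calibration is good to about 2 mm. A picture is of the moment at which its call begins: read the wrist's pose just before it. calibration takes no time and is no camera call.
- finish_job(): hands the job in, once; it reports no verdict.
The state is a dict: "time_s": time; "joints": joint angles; "dq": joint speeds; "tau": joint torques, N m; "eef_pos": TCP position; "ee_rot": TCP orientation; "force": force on the tool from outside, world axes, zero at the start; "wrist_torque": the same for the moment, N m; "grip_width": opening from 0.0 (shut) to 1.0 (fully open).
Only numpy, scipy, OpenCV 4.12 (cv2) and the standard library are available. Lean on these libraries where they do the work, as an engineer would, in place of code of your own. Each camera call takes 0.05 s, during which the arm holds its last target.

## Task

The griddle's hood is down: swing the latch bar on the griddle's front ledge closed until it rests fully in its keeper. Then lift the probe thermometer out of its stand, lower its stem upright through the round port on top of the hood without touching the hood or the griddle, and finish still holding it there, steady, with the stem centred in the port and the tip hanging in the air about 20 mm above the cooking plate. Leave the latch shut and the other things on the cart where they are.

Things in the scene. Friction and masses are not known exactly. Their poses are not given: they have to be found in the camera images.
- griddle: Electric griddle, stainless hood shut; fixed. Origin: centre of underside, on the cart; x to its rear, y to its left; front ledge (x -195 to -125, 280 mm wide, top 50 high) faces -x. Base 260 (x) by 340 mm, cooking plate top 60 high. Hood slopes in to a flat top, 190 by 270 mm, 125 high; black lift handle on it along y -40 to 70 at x -65, top 154 high.
- port (a point): Probe port: centre of the mouth (top rim) of a short upright steel sleeve on the hood's top, right of the lift handle; at griddle x -20, y -90, 145 mm high. Bore 24 mm, outside 34 mm, rim 20 mm above the hood's top; bore 24 mm deep, open air below; the cooking plate is 85 mm below the rim.
- latch (a joint): Angle of the latch bar in rad: 0 = closed, lying along the front ledge in the C-shaped keeper (it stops there); grows as the bar swings out to the front, at most 1.5. It turns level about the vertical pivot and stays where it is left (stiff: about 1.1 N at the knob moves it).
- latch_pivot (a point): Point on the vertical pivot of the latch bar, 60 mm above the cart, at griddle x -165, y 85. At joint angle q the knob lies at griddle (-165 - 90 sin q, 85 - 90 cos q) mm.
- latch_knob (a point): Middle of the black upright knob at the free end of the latch bar, 90 mm from the pivot: 14 mm across, from 63 to 97 mm above the cart, its middle at 80 mm. The steel bar under it is 12 mm wide and 6 mm thick (57 to 63 mm high). The keeper (16 mm wide, top 68 mm high) takes the bar 42 mm from the pivot.
- stand: Steel probe stand, fixed: foot disc 84 mm across, upright tube 28 mm across with a 36 mm square collar, 16 mm bore, top 100 mm above the cart. Origin: underside centre. It stands to the left or to the right of the griddle.
- probe_handle (a point): Middle of the probe thermometer's handle; the probe stands upright in the stand, stem down, this point 131 mm above the cart. Handle: black cylinder 22 mm across, from 26 mm below to 31 mm above this point; under it a steel shoulder disc 30 mm across, 5 mm thick, resting on the stand's collar; below that the steel stem, 6 mm across. About 70 g.
- probe_shoulder (a point): Underside of the probe's shoulder disc, on the axis, 31 mm below the handle's middle.
- probe_tip (a point): Lower end of the probe's stem, on the axis, 116 mm below the handle's middle, 85 mm below the shoulder.
- basket: White plastic tortilla basket, round, open, 204 mm across, 65 mm high, left of the griddle; loose. Origin: underside centre.
- bowl: Empty stoneware bowl, 156 mm across, 60 mm high, right of the griddle; loose. Origin: underside centre.
- spatula: Steel spatula, 300 mm long, lying flat in front of the griddle; loose. Origin: underside centre, x along its length.
- brush: Silicone brush with a round steel handle, 220 mm long, lying at the front left; loose. Origin: underside, half-way along, x along its length.
- shaker: Glass shaker with steel cap, 42 mm across, 85 mm high, at the front right; loose. Origin: underside centre.
- oil: Oil bottle, 60 mm across, 165 mm high, on the side of the griddle opposite the probe stand; loose. Origin: underside centre.
There are look-alikes about, which are no part of the job. What is shaped like the part that bears probe_handle but orange is not meant.

How it is judged:
By the outcome, as a careful person would: the job done as asked, in the order asked, and still so for the second after the job is handed in, while the arm keeps its last pose, push and grip.
It also fails if it takes over 58 s, if anything falls off the work surface, if the arm or the gripper's body presses on something with over 40 N, if the wrist force passes 120 N, or if a joint passes its speed limit or range.

## Working session

There is one attempt and no reset: what is moved stays moved. The work goes in short steps, Python scripts to look and compute and a tool call to move; the robot and the scene stay as the last step left them, time stands still between calls to the robot, and variables do not carry over. Pictures are saved under pics/ and viewed, and the job is handed in when it is done.

Besides the shell and the picture viewer there is one more tool, called after "Emit:" as a command line: name --argument value ..., lists and objects as JSON in quotes. carry_out: Moves the arm, as the interface text tells. Its arguments: {"type":"object","properties":{"steps":{"type":"array","items":{"type":"number"}},"grip_force":{"type":"number"}},"required":["steps"]}

```bash
mkdir -p pics; python3 - <<'E'
from rig import readout,cams
import cv2,numpy as np
print(readout.sense())
for n in ["scene","top","wrist"]:
    im=cams.capture(n); cv2.imwrite(f"pics/{n}0.png",im[:,:,::-1]); 
    c=cams.calibration(n); print(n,{k:np.round(np.array(v),4).tolist() for k,v in c.items()})
E
```

```text
{'time_s': 0.0, 'joints': array([ 1.04760338e+00,  3.13426133e-01,  1.49845153e+00,  5.17614249e-06,
        1.33098347e+00, -2.23392825e-01]), 'dq': array([ 0.00078952, -0.00013174,  0.00124591,  0.00065641,  0.00045396,
        0.00130379]), 'tau': array([-5.58795891e-04, -4.12274802e+01, -2.59731728e+01, -3.08347435e-04,
        4.38948919e-03, -7.44614226e-06]), 'eef_pos': array([154.90865682, 501.32771597, 209.74186504]), 'ee_rot': array([-2.33637154e-04,  1.49339896e-01,  9.88785717e-01, -5.89643612e-04]), 'force': array([-0.41677932, -0.31237653,  0.40417927]), 'wrist_torque': array([-0.02821717, -0.03443219, -0.02995791]), 'grip_width': 0.9992585366867737}
scene {'fx': 612.9524, 'fy': 612.9524, 'cx': 323.6149, 'cy': 248.4613, 'k1': 0.0446, 'R': [[-0.16, 0.9871, -0.0052], [0.7538, 0.1188, -0.6462], [-0.6373, -0.1073, -0.7631]], 't': [95.803, -281.7914, 1690.6514]}
top {'fx': 620.8537, 'fy': 620.8537, 'cx': 322.0466, 'cy': 242.2047, 'k1': -0.2146, 'R': [[0.001, -1.0, -0.0061], [-0.9938, -0.0004, -0.111], [0.111, 0.0062, -0.9938]], 't': [20.1265, 500.2783, 1457.0884]}
wrist {'fx': 403.6126, 'fy': 403.6126, 'cx': 322.5163, 'cy': 239.7478, 'k1': -0.0011, 'T_tool_cam': [[-0.0001, -0.9574, -0.2889, 73.1867], [1.0, 0.0, -0.0005, -1.2394], [0.0004, -0.2889, 0.9574, -163.3343], [0.0, 0.0, 0.0, 1.0]]}
```

View pics/scene0.png

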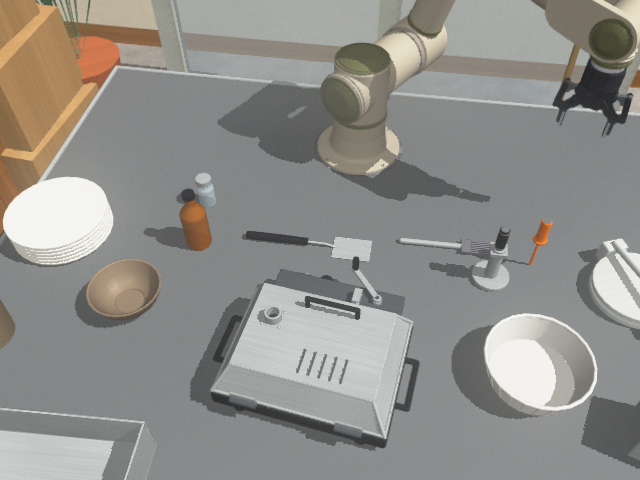

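View pics/top0.png

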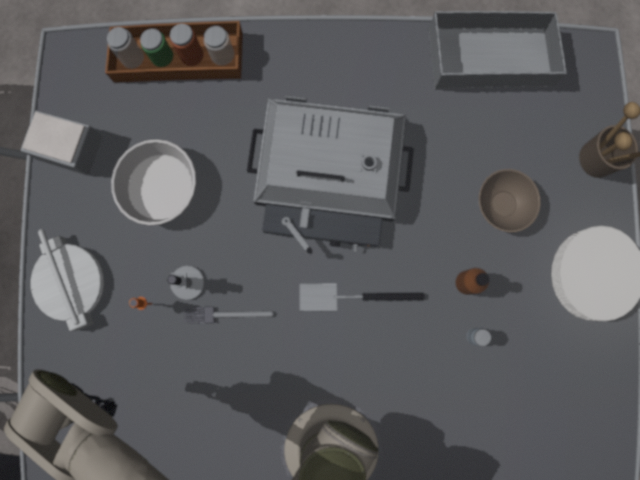

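View pics/wrist0.png

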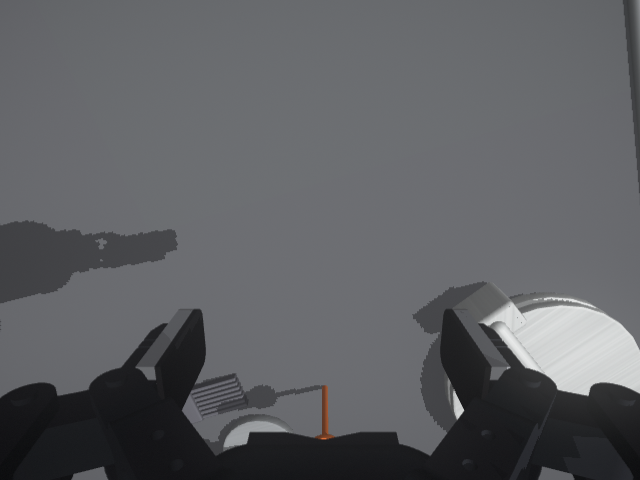

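Scene view: griddle in the middle, latch bar swung out (knob about (356,264)), stand about (490,270) with the black probe, and an orange look-alike at (541,235). I'll zoom in next.

```bash
python3 - <<'E'
import cv2
s=cv2.imread("pics/scene0.png");t=cv2.imread("pics/top0.png")
a=cv2.resize(s[220:420,210:420],None,fx=3.5,fy=2.9,interpolation=cv2.INTER_CUBIC);cv2.imwrite("pics/z1.png",a)
a=cv2.resize(t[90:270,240:420],(720,600)[0:1]+(600,),interpolation=cv2.INTER_CUBIC)
a=cv2.resize(t[90:270,240:420],(600,600),interpolation=cv2.INTER_CUBIC);cv2.imwrite("pics/z2.png",a)
a=cv2.resize(t[240:340,120:280],(800,500),interpolation=cv2.INTER_CUBIC)
cv2.imwrite("pics/z3.png",a)
a=cv2.resize(s[200:300,460:580],(720,600),interpolation=cv2.INTER_CUBIC);cv2.imwrite("pics/z4.png",a)
E
```

```text
(no output)
```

View pics/z1.png

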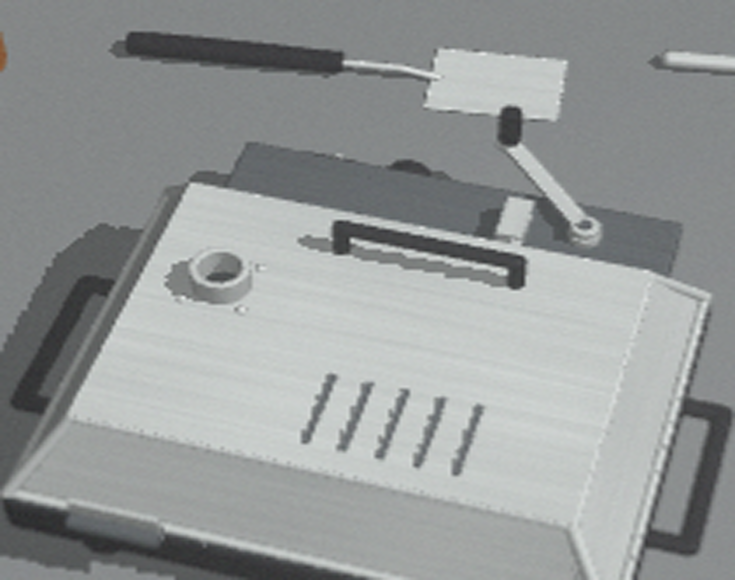

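View pics/z2.png

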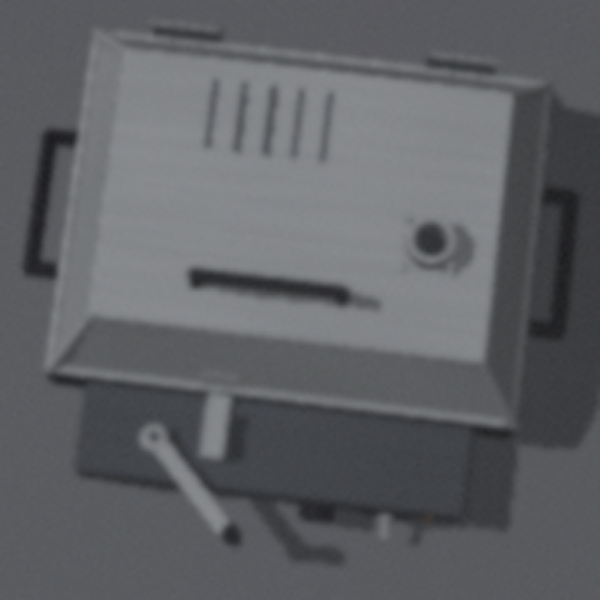

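View pics/z3.png

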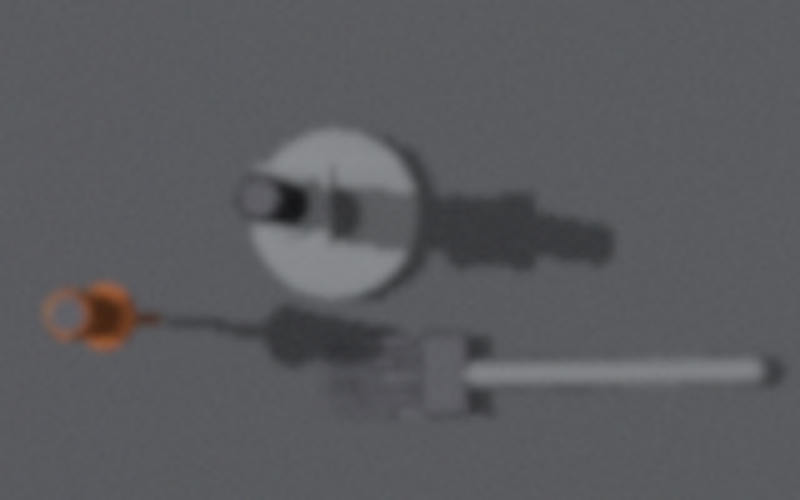

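View pics/z4.png

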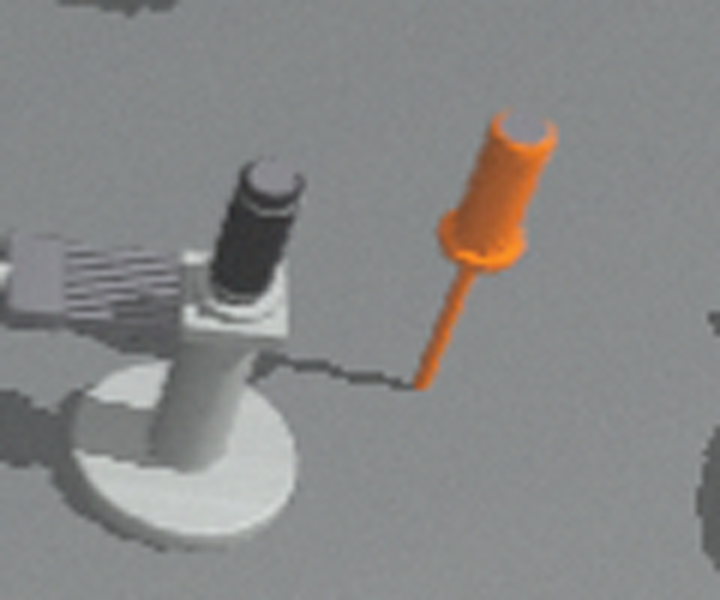

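```bash
cat > h.py <<'E'
import numpy as np,cv2
from rig import readout,cams
def ray(name,uv,pose=None):
    c=cams.calibration(name);K=np.array([[c['fx'],0,c['cx']],[0,c['fy'],c['cy']],[0,0,1]])
    p=cv2.undistortPoints(np.array([[uv]],float),K,np.array([c['k1'],0,0,0,0.]))[0,0]
    d=np.array([p[0],p[1],1.])
    if name=='wrist':
        T=np.array(c['T_tool_cam']);P,R0=pose
        o=P+R0@T[:3,3];d=R0@(T[:3,:3]@d)
    else:
        R=np.array(c['R']);o=-R.T@np.array(c['t']);d=R.T@d
    return o,d/np.linalg.norm(d)
def plane(name,uv,z,pose=None):
    o,d=ray(name,uv,pose);return o+d*(z-o[2])/d[2]
def tri(rs):
    A=sum(np.eye(3)-np.outer(d,d) for o,d in rs);b=sum((np.eye(3)-np.outer(d,d))@o for o,d in rs)
    return np.linalg.solve(A,b)
def proj(name,X,pose=None):
    c=cams.calibration(name)
    if name=='wrist':
        T=np.array(c['T_tool_cam']);P,R0=pose;x=T[:3,:3].T@(R0.T@(np.asarray(X)-P)-T[:3,3])
    else: x=np.array(c['R'])@X+np.array(c['t'])
    s=x[:2]/x[2];s=s*(1+c['k1']*(s@s));return np.array([c['fx']*s[0]+c['cx'],c['fy']*s[1]+c['cy']])
def q2R(q):
    from scipy.spatial.transform import Rotation as R
    return R.from_quat([q[1],q[2],q[3],q[0]]).as_matrix()
def pose():
    s=readout.sense();return s['eef_pos'],q2R(s['ee_rot'])
E
python3 - <<'E'
from h import *
np.set_printoptions(precision=1,suppress=True)
pts={'port':((273.1,311.7),(369.3,162.3),145),'pivot':((378,298.3),(285.9,220.8),66),'knobtop':((355.7,258.6),(309.6,250.5),97),
'handletop':((505.7,229.7),(172.4,279.2),162),'orangetop':((460+525/6,200+128/6),(120+68/5,240+314/5),None),
'orangetip':((460+422/6,200+385/6),(120+150/5,240+320/5),0)}
for k,(a,b,z) in pts.items():
    print(k,tri([ray('scene',a),ray('top',b)]), z is not None and (plane('scene',a,z),plane('top',b,z)))
# stand foot ellipse centre
print('foot',plane('scene',(460+185/6,200+450/6),8),plane('top',(120+337/5,240+213/5),8))
# hood top corners (z125): z1 coords
for n,u in (('ledgeFL',(681,223)),('ledgeFR',(247,145))): print(n,plane('scene',(210+u[0]/3.5,220+u[1]/2.9),50))
for n,u in (('ledgeFL',(78,473)),('ledgeFR',(465,517))): print(n,plane('top',(240+u[0]/3.333,90+u[1]/3.333),50))
for n,u in (('hoodRL',(124,45)),('hoodRR',(514,93)),('hoodFL',(96,318)),('hoodFR',(485,361))): print(n,plane('top',(240+u[0]/3.333,90+u[1]/3.333),125))
E
```

```text
port [668.3 -85.8 141.9] (array([670.3, -84.5, 145. ]), array([667.7, -86.1, 145. ]))
pivot [547.2 106.3  60.3] (array([551.2, 107.4,  66. ]), array([546.4, 105. ,  66. ]))
knobtop [473.9  49.2  92.3] (array([477.7,  50.2,  97. ]), array([473.5,  48.4,  97. ]))
handletop [403.7 349.8 159.2] (array([406. , 350.5, 162. ]), array([403.5, 347.7, 162. ]))
orangetop [350.9 441.6 143.6] False
orangetip [350.2 443.7  -2. ] (array([352.1, 442.3,   0. ]), array([350.2, 444. ,   0. ]))
foot [404.8 351.2   8. ] [403.3 348.6   8. ]
ledgeFL [527.1 162.3  50. ]
ledgeFR [ 497.1 -112.    50. ]
ledgeFL [522.2 159.2  50. ]
ledgeFR [ 490.9 -115.2   50. ]
hoodRL [813.4 124.3 125. ]
hoodRR [ 778.6 -146.7  125. ]
hoodFL [618.9 140.7 125. ]
hoodFR [ 589.2 -123.4  125. ]
```

Griddle yaw is about -0.11 rad, latch angle about 0.8 rad, stand at about (404,350). I'll shut the fingers and move to a point before the knob.

Emit:
carry_out --steps '[-2.5,-2.1,0,0,0,0,-1,-2.5,-2.1,0,0,0,0,-1,-2.5,-2.1,0,0,0,0,-1,-2.5,-2.1,0,0,0,0,-1,-2.5,-2.1,0,0,0,0,-1,-2.5,-2.1,0,0,0,0,-1,-2.5,-2.1,0,0,0,0,-1,-2.5,-2.1,0,0,0,0,-1,-2.5,-2.1,0,0,0,0,-1,-2.5,-2.1,0,0,0,0,-1,-2.5,-2.1,0,0,0,0,-1,-2.5,-2.1,0,0,0,0,-1,-2.5,-2.1,0,0,0,0,-1,-2.5,-2.1,0,0,0,0,-1,-2.5,-2.1,0,0,0,0,-1,-2.5,-2.1,0,0,0,0,-1,0,0,0,0,0,0,-1,0,0,0,0,0,0,-1]'

```text
time_s: 1.65
eef_pos: [438.2, 61.5, 209.9]
ee_rot: [-0.001, 0.151, 0.989, 0.0]
force: [0.4, 0.2, -0.1]
grip_width: -0.001
```

```bash
python3 - <<'E'
from h import *
np.set_printoptions(precision=3,suppress=True)
P=pose();s=readout.sense();print(P,s['joints'],s['force'])
cv2.imwrite("pics/w1.png",cams.capture("wrist")[:,:,::-1])
for X in ([547,106,66],[474,49,97],[668,-86,145]): print(proj('wrist',X,P))
E
```

```text
(array([438.206,  61.499, 209.88 ]), array([[-0.955,  0.298, -0.001],
       [ 0.298,  0.955,  0.   ],
       [ 0.001, -0.   , -1.   ]])) [-0.127  0.131  1.728  0.     1.284 -1.395] [ 0.38   0.188 -0.059]
[412.706 320.413]
[322.668 276.039]
[231.744 567.419]
```

View pics/w1.png

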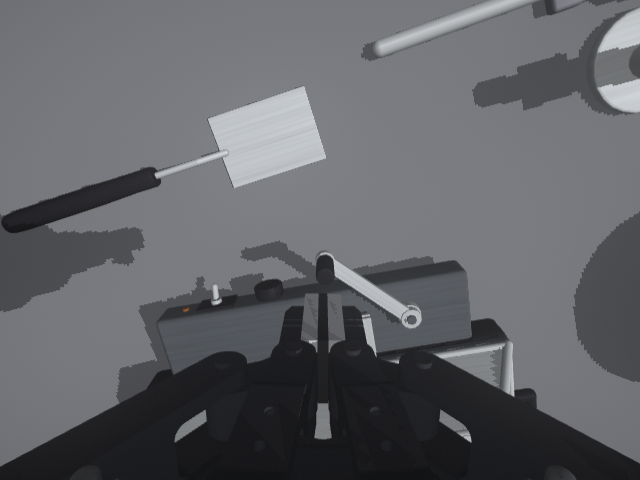

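The wrist view shows the knob at (325,268) and the pivot at (411,317), within a few pixels of the prediction. Next I'll descend in front of the knob and push.

Emit:
carry_out --steps '[0,0,1.75,0,0,0,-1,0,0,1.75,0,0,0,-1,0,0,1.75,0,0,0,-1,0,0,1.75,0,0,0,-1,0,0,1.75,0,0,0,-1,0,0,1.75,0,0,0,-1,0,0,1.75,0,0,0,-1,0,0,1.75,0,0,0,-1,0,0,0,0,0,0,-1,-0.5,0,0,0,0,0,-1,-0.5,0,0,0,0,0,-1,-0.5,0,0,0,0,0,-1,-0.5,0,0,0,0,0,-1,0,0,0,0,0,0,-1]'

```text
time_s: 2.87
eef_pos: [458.1, 56.2, 70.9]
ee_rot: [0.001, 0.149, 0.989, -0.0]
force: [-0.2, -0.2, 0.0]
grip_width: 0.003
```

Emit:
carry_out --steps '[-0.4,-0.22,0,0,0,0,-1,-0.4,-0.22,0,0,0,0,-1,-0.4,-0.22,0,0,0,0,-1,-0.4,-0.22,0,0,0,0,-1,-0.43,-0.14,0,0,0,0,-1,-0.43,-0.14,0,0,0,0,-1,-0.43,-0.14,0,0,0,0,-1,-0.43,-0.14,0,0,0,0,-1,0,0,0,0,0,0,-1]'

```text
time_s: 3.62
eef_pos: [485.5, 32.5, 70.3]
ee_rot: [0.001, 0.15, 0.989, 0.0]
force: [1.2, -0.6, 0.6]
grip_width: -0.002
```

```bash
python3 - <<'E'
from h import *
a=cams.capture("scene")[:,:,::-1];cv2.imwrite("pics/s2.png",cv2.resize(a[200:330,270:440],(784,600),interpolation=cv2.INTER_CUBIC))
E
```

```text
(no output)
```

View pics/s2.png

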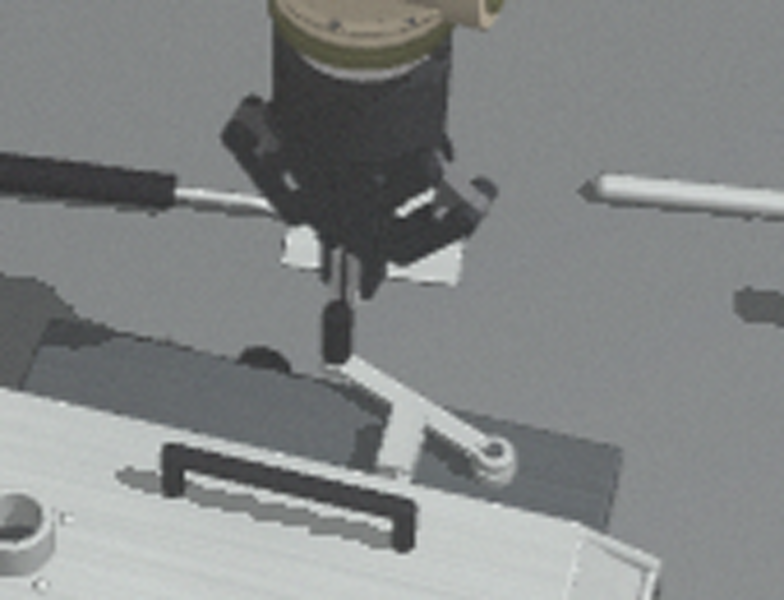

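The knob is against the fingers and the bar is swinging towards the keeper, so I'll keep pushing.

Emit:
carry_out --steps '[-0.45,-0.05,0,0,0,0,-1,-0.45,-0.05,0,0,0,0,-1,-0.45,-0.05,0,0,0,0,-1,-0.45,-0.05,0,0,0,0,-1,-0.4,0.03,0,0,0,0,-1,-0.4,0.04,0,0,0,0,-1,-0.3,0.04,0,0,0,0,-1,0,0,0,0,0,0,-1]'

```text
time_s: 4.33
eef_pos: [512.7, 23.5, 70.3]
ee_rot: [0.0, 0.149, 0.989, 0.0]
force: [0.3, 0.6, -0.8]
grip_width: -0.007
```

```bash
python3 - <<'E'
from h import *
a=cams.capture("scene")[:,:,::-1];cv2.imwrite("pics/s3.png",cv2.resize(a[200:330,270:440],(784,600),interpolation=cv2.INTER_CUBIC))
E
```

```text
(no output)
```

View pics/s3.png

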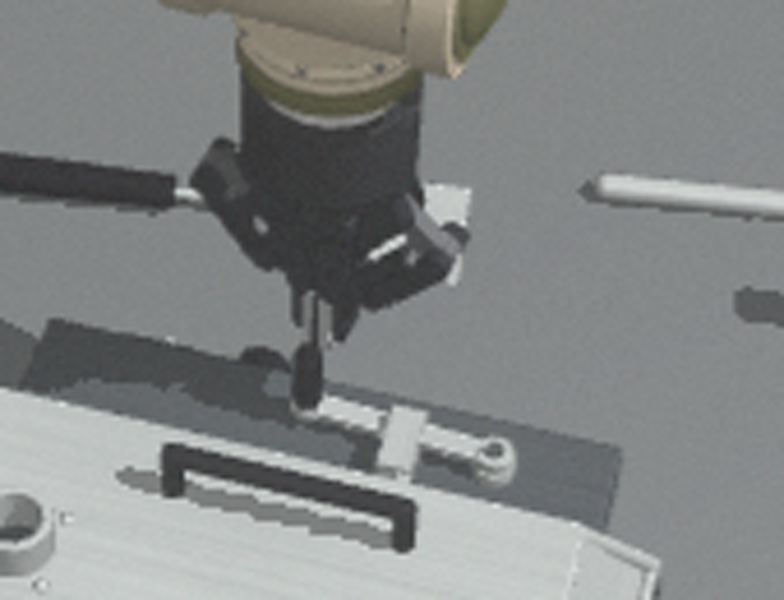

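Emit:
carry_out --steps '[-0.2,0.03,0,0,0,0,-1,-0.2,0.03,0,0,0,0,-1,0,0,0,0,0,0,-1]'

```text
time_s: 4.63
eef_pos: [516.3, 22.9, 70.3]
ee_rot: [0.0, 0.149, 0.989, 0.0]
force: [-0.2, -0.8, -0.1]
grip_width: 0.002
```

Emit:
carry_out --steps '[-0.15,0.03,0,0,0,0,-1,0,0,0,0,0,0,-1]'

```text
time_s: 4.8
eef_pos: [517.7, 22.8, 70.3]
ee_rot: [0.0, 0.149, 0.989, -0.0]
force: [-0.8, 0.2, 1.2]
grip_width: -0.0
```

Emit:
carry_out --steps '[-0.15,0.03,0,0,0,0,-1,0,0,0,0,0,0,-1]'

```text
time_s: 4.97
eef_pos: [518.7, 22.6, 70.2]
ee_rot: [-0.001, 0.149, 0.989, -0.0]
force: [-3.9, -0.3, 0.8]
grip_width: -0.003
```

Emit:
carry_out --steps '[-0.1,0.02,0,0,0,0,-1,0,0,0,0,0,0,-1]'

```text
time_s: 5.13
eef_pos: [519.0, 22.6, 70.0]
ee_rot: [-0.002, 0.149, 0.989, -0.0]
force: [-7.1, 0.1, 3.7]
grip_width: 0.002
```

Emit:
carry_out --steps '[-0.1,0.02,0,0,0,0,-1,0,0,0,0,0,0,-1]'

```text
time_s: 5.3
eef_pos: [519.2, 22.6, 69.9]
ee_rot: [-0.003, 0.149, 0.989, -0.0]
force: [-10.2, -0.6, 5.0]
grip_width: -0.001
```

The force rises to 10 N with almost no travel, so the bar is at its stop. I'll back off and check.

Emit:
carry_out --steps '[0.6,0,0,0,0,0,-1,1,0,0,0,0,0,-1,2,0,0,0,0,0,-1,2,0,0,0,0,0,-1,0,0,-2.5,0,0,0,-1,0,0,-2.5,0,0,0,-1,0,0,-2.5,0,0,0,-1,0,0,-2.5,0,0,0,-1,0,0,-2.5,0,0,0,-1,0,0,-2.5,0,0,0,-1,0,0,0,0,0,0,0]'

```text
time_s: 6.22
eef_pos: [469.7, 38.8, 225.0]
ee_rot: [0.005, 0.149, 0.989, 0.0]
force: [0.6, 0.3, 1.2]
grip_width: 0.127
```

```bash
python3 - <<'E'
from h import *
P=pose();print(P[0])
a=cams.capture("scene")[:,:,::-1];cv2.imwrite("pics/s4full.png",a);cv2.imwrite("pics/s4.png",cv2.resize(a[230:360,230:440],(800,495),interpolation=cv2.INTER_CUBIC))
cv2.imwrite("pics/w4.png",cams.capture("wrist")[:,:,::-1])
E
```

```text
[469.68508743  38.81703032 225.01107961]
```

View pics/s4.png

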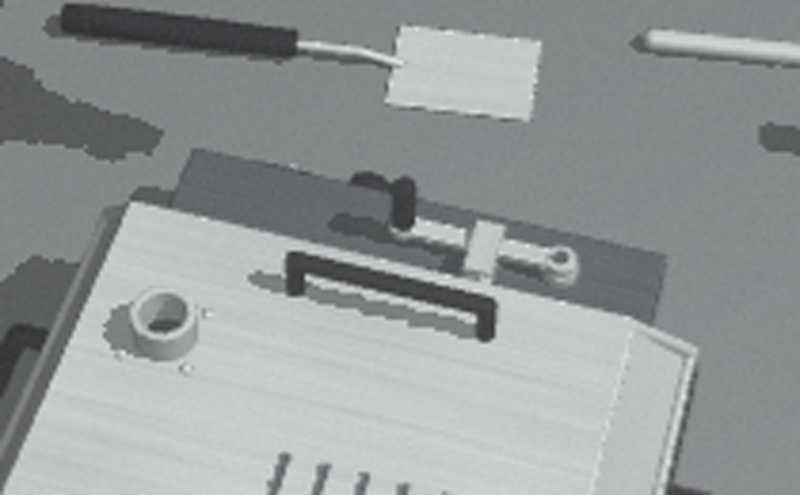

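View pics/w4.png

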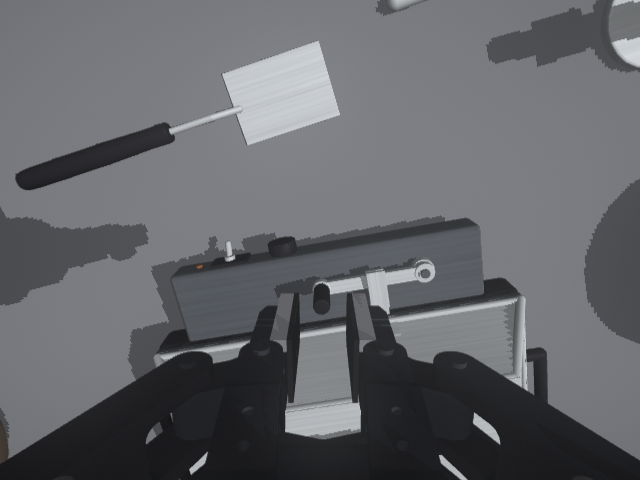

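```bash
python3 - <<'E'
import cv2
a=cv2.imread("pics/w4.png");cv2.imwrite("pics/w4z.png",cv2.resize(a[210:330,300:490],(798,504),interpolation=cv2.INTER_CUBIC))
E
```

```text
(no output)
```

View pics/w4z.png

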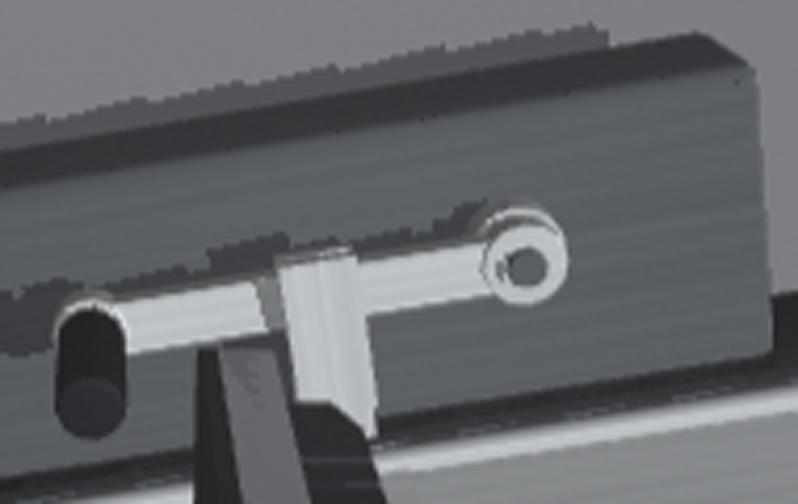

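The latch bar is parallel to the ledge and seated in the keeper. Next I'll move above the probe with the gripper open.

Emit:
carry_out --steps '[1.56,2.77,0,0,0,0,1,1.56,2.77,0,0,0,0,1,1.56,2.77,0,0,0,0,1,1.56,2.77,0,0,0,0,1,1.56,2.77,0,0,0,0,1,1.56,2.77,0,0,0,0,1,1.56,2.77,0,0,0,0,1,1.56,2.77,0,0,0,0,1,1.56,2.77,0,0,0,0,1,1.56,2.77,0,0,0,0,1,0,0,0,0,0,0,1,0,0,0,0,0,0,1]'

```text
time_s: 7.32
eef_pos: [399.5, 350.5, 218.7]
ee_rot: [-0.001, 0.148, 0.989, -0.001]
force: [0.4, 0.5, -0.1]
grip_width: 0.999
```

```bash
python3 - <<'E'
from h import *
P=pose();print(P)
cv2.imwrite("pics/w5.png",cams.capture("wrist")[:,:,::-1])
for X in ([404,350,162],[404,350,105]): print(proj('wrist',X,P))
np.savez('p5',p=P[0],R=P[1])
E
```

```text
(array([399.46628975, 350.47809449, 218.7431772 ]), array([[-0.95612943,  0.29293844, -0.00189478],
       [ 0.29294069,  0.95613005, -0.00103645],
       [ 0.00150804, -0.00154604, -0.99999767]]))
[326.50533109 258.53713749]
[325.90733861 231.98853412]
```

View pics/w5.png

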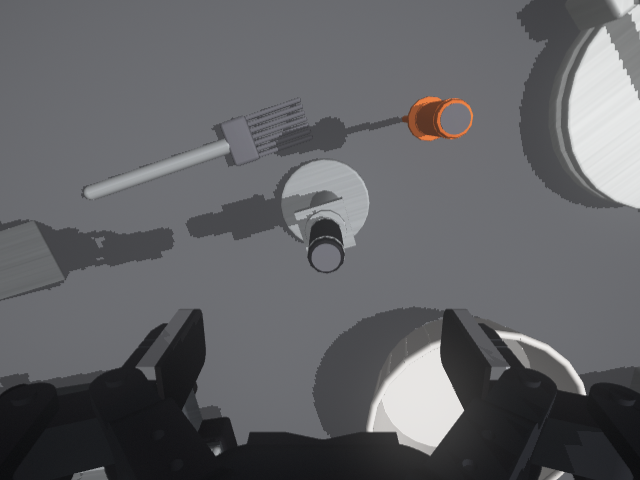

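```bash
python3 - <<'E'
from h import *
d=np.load('p5.npz');P=(d['p'],d['R'])
a=cv2.imread("pics/w5.png");cv2.imwrite("pics/w5z.png",cv2.resize(a[150:290,260:400],(600,600),interpolation=cv2.INTER_CUBIC))
X=plane('wrist',(326,257),162,P);print(X,P[1].T@(X-P[0]))
E
```

```text
[403.01609452 349.99383342 162.        ] [-3.62150357  0.66458504 56.73682068]
```

View pics/w5z.png

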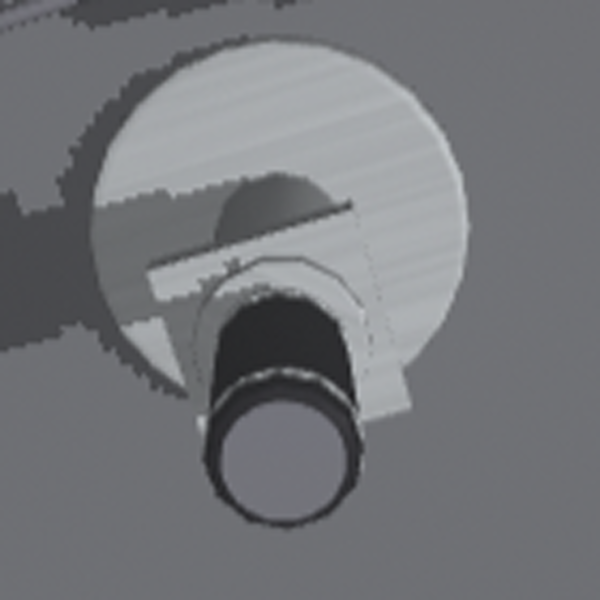

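Emit:
carry_out --steps '[-0.37,0.07,0,0,0,0,1,0,0,1.75,0,0,0,1,0,0,1.75,0,0,0,1,0,0,1.75,0,0,0,1,0,0,1.75,0,0,0,1,0,0,1.75,0,0,0,1,0,0,1.75,0,0,0,1,0,0,0,0,0,0,1]' --grip_force 40

```text
time_s: 8.03
eef_pos: [403.3, 347.3, 112.2]
ee_rot: [-0.002, 0.15, 0.989, -0.002]
force: [-0.4, 0.5, -0.1]
grip_width: 1.005
```

```bash
python3 - <<'E'
from h import *
P=pose();print(P[0])
a=cams.capture("wrist")[:,:,::-1];cv2.imwrite("pics/w6.png",a)
E
```

```text
[403.27357987 347.31107618 112.19433996]
```

View pics/w6.png

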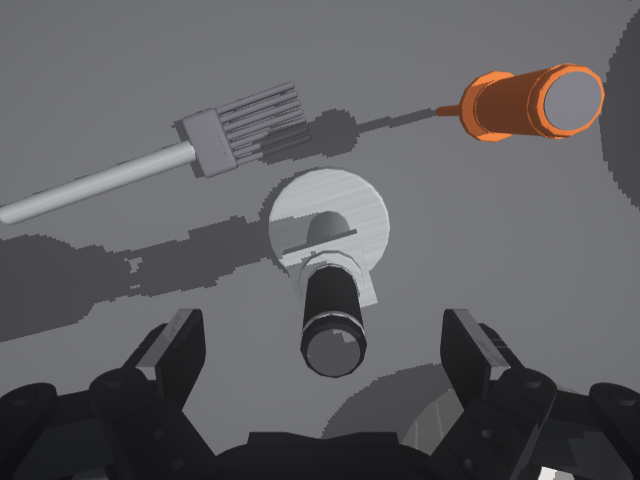

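The handle sits about 2.5 mm to the jaw's +y side, so I'll correct that and then close.

Emit:
carry_out --steps '[0.1,0.25,0,0,0,0,1,0,0,0,0,0,0,1,0,0,0,0,0,0,0,0,0,0,0,0,0,-0.4,0,0,0,0,0,0,-0.6,0,0,0,0,0,0,-0.8,0,0,0,0,0,0,-1,0,0,0,0,0,0,-1,0,0,0,0,0,0,-1,0,0,0,0,0,0,-1,0,0,0,0,0,0,-1,0,0,0,0,0,0,-1]' --grip_force 40

```text
time_s: 9.08
eef_pos: [403.9, 351.9, 115.4]
ee_rot: [0.0, 0.149, 0.989, 0.0]
force: [-0.6, -1.4, 2.2]
grip_width: 0.24
```

```bash
python3 - <<'E'
from h import *
P=pose();print(P,readout.sense()['force'])
a=cams.capture("wrist")[:,:,::-1];cv2.imwrite("pics/w7.png",a)
E
```

```text
(array([403.8921971, 351.9370718, 115.4453455]), array([[-9.55415903e-01,  2.95263310e-01,  1.72475845e-04],
       [ 2.95263317e-01,  9.55415917e-01,  1.52300563e-05],
       [-1.60289290e-04,  6.54768279e-05, -9.99999985e-01]])) [-0.60099873 -1.39967514  2.15963014]
```

View pics/w7.png

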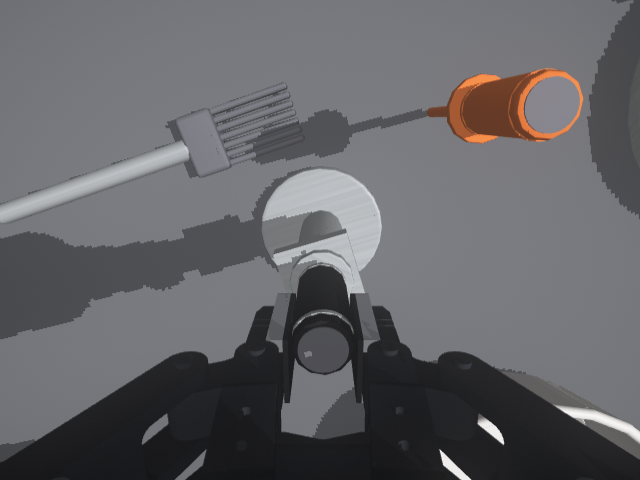

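Gripped (width 0.24). Lifting straight up.

Emit:
carry_out --steps '[0,0,-0.5,0,0,0,-1,0,0,-1,0,0,0,-1,0,0,-1.2,0,0,0,-1,0,0,-1.2,0,0,0,-1,0,0,-1.2,0,0,0,-1,0,0,-1.2,0,0,0,-1,0,0,-1.2,0,0,0,-1,0,0,-1.2,0,0,0,-1,0,0,-1.2,0,0,0,-1,0,0,-1.2,0,0,0,-1,0,0,-1.2,0,0,0,-1,0,0,-1.2,0,0,0,-1,0,0,-1.2,0,0,0,-1,0,0,-1.2,0,0,0,-1,0,0,-1.2,0,0,0,-1,0,0,-0.8,0,0,0,-1,0,0,0,0,0,0,-1,0,0,0,0,0,0,-1]'

```text
time_s: 10.63
eef_pos: [403.8, 351.9, 294.4]
ee_rot: [0.0, 0.149, 0.989, 0.0]
force: [0.0, -0.5, -1.5]
grip_width: 0.24
```

```bash
python3 - <<'E'
from h import *
P=pose();print(P)
a=cams.capture("wrist")[:,:,::-1];cv2.imwrite("pics/w8.png",a)
a=cams.capture("scene")[:,:,::-1];cv2.imwrite("pics/s8.png",a)
for n in('scene',): print(proj(n,[404,352,205]))
E
```

```text
(array([403.81703045, 351.91080537, 294.40183969]), array([[-9.55395216e-01,  2.95330163e-01,  2.76922812e-04],
       [ 2.95330210e-01,  9.55395230e-01,  1.45533292e-04],
       [-2.21590363e-04,  2.20825483e-04, -9.99999951e-01]]))
[511.1907465 214.7354634]
```

View pics/w8.png

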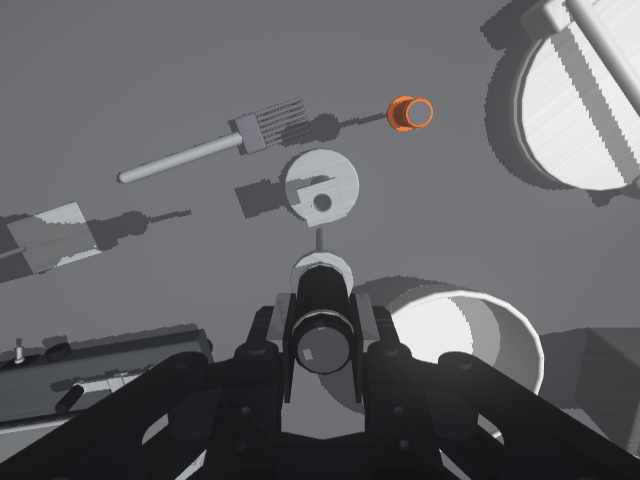

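View pics/s8.png

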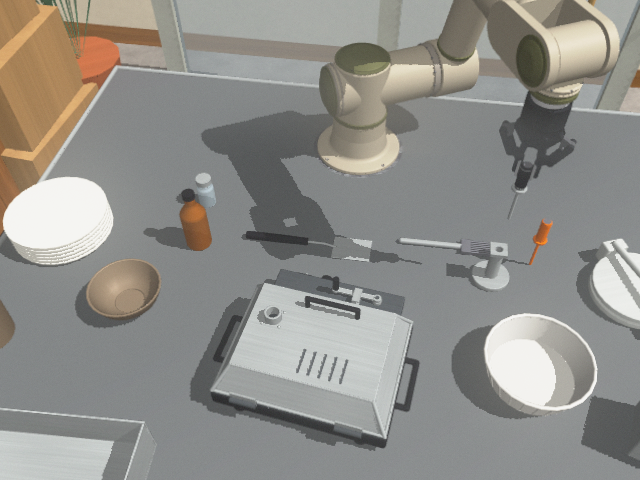

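The probe is lifted and hanging straight, with the tip at about (320,230) in the wrist view. I'll compute its axis in the tool frame.

```bash
python3 - <<'E'
from h import *
a=cv2.imread("pics/w8.png");cv2.imwrite("pics/w8z.png",cv2.resize(a[220:390,250:400],(600,680)[:1]+(600,),interpolation=cv2.INTER_CUBIC))
s=cv2.imread("pics/s8.png");cv2.imwrite("pics/s8z.png",cv2.resize(s[150:230,490:550],(600,800)[:1]+(600,),interpolation=cv2.INTER_CUBIC))
I=(np.zeros(3),np.eye(3))
for n,uv,z in (('top',(323.5,349),-46.6),('tip',(320,229.5),100.4)):
    o,d=ray('wrist',uv,I);print(n,o+d*(z-o[2])/d[2])
E
```

```text
top [  0.41314942  -0.97560925 -46.6       ]
tip [  0.84872971  -3.06831435 100.4       ]
```

View pics/w8z.png

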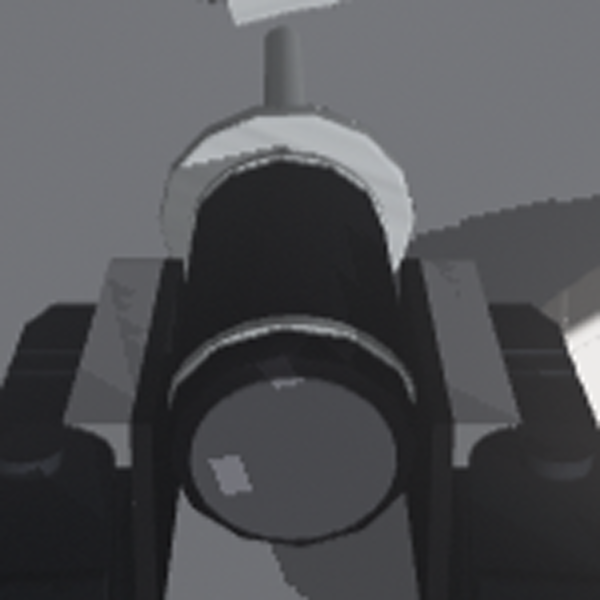

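Emit:
carry_out --steps '[-1.2,-1.05,0,0,0,0,-1,-1.2,-1.05,0,0,0,0,-1,-2.4,-2.1,0,0,0,0,-1,-2.4,-2.1,0,0,0,0,-1,-2.4,-2.1,0,0,0,0,-1,-2.4,-2.1,0,0,0,0,-1,-2.4,-2.1,0,0,0,0,-1,-2.4,-2.1,0,0,0,0,-1,-2.4,-2.1,0,0,0,0,-1,-2.4,-2.1,0,0,0,0,-1,-2.4,-2.1,0,0,0,0,-1,-2.4,-2.1,0,0,0,0,-1,-2.4,-2.1,0,0,0,0,-1,-2.4,-2.1,0,0,0,0,-1,-2.4,-2.1,0,0,0,0,-1,-2.4,-2.1,0,0,0,0,-1,-1.2,-1.05,0,0,0,0,-1,-1.2,-1.05,0,0,0,0,-1,0,0,0,0,0,0,-1,0,0,0,0,0,0,-1]'

```text
time_s: 12.4
eef_pos: [671.4, -82.7, 293.0]
ee_rot: [-0.001, 0.15, 0.989, 0.0]
force: [-0.5, 0.5, -1.8]
grip_width: 0.246
```

Emit:
carry_out --steps '[0,0,0,0,0,0,-1,0,0,0,0,0,0,-1,0,0,0,0,0,0,-1,0,0,0,0,0,0,-1]'

```text
time_s: 12.73
eef_pos: [671.3, -81.8, 294.6]
ee_rot: [0.0, 0.149, 0.989, 0.0]
force: [-0.6, 0.6, -0.2]
grip_width: 0.241
```

```bash
python3 - <<'E'
from h import *
P=pose();print(P)
for n in("wrist","scene","top"):
    cv2.imwrite(f"pics/{n}9.png",cams.capture(n)[:,:,::-1])
np.savez('p9',p=P[0],R=P[1])
s=cv2.imread("pics/scene9.png");cv2.imwrite("pics/s9z.png",cv2.resize(s[230:350,220:340],(600,600),interpolation=cv2.INTER_CUBIC))
s=cv2.imread("pics/top9.png");cv2.imwrite("pics/t9z.png",cv2.resize(s[120:220,320:420],(600,600),interpolation=cv2.INTER_CUBIC))
E
```

```text
(array([671.33337154, -81.81621191, 294.6453591 ]), array([[-9.55618985e-01,  2.94605226e-01,  3.41789264e-04],
       [ 2.94605229e-01,  9.55619044e-01, -4.34219814e-05],
       [-3.39412672e-04,  5.91980347e-05, -9.99999941e-01]]))
```

View pics/wrist9.png

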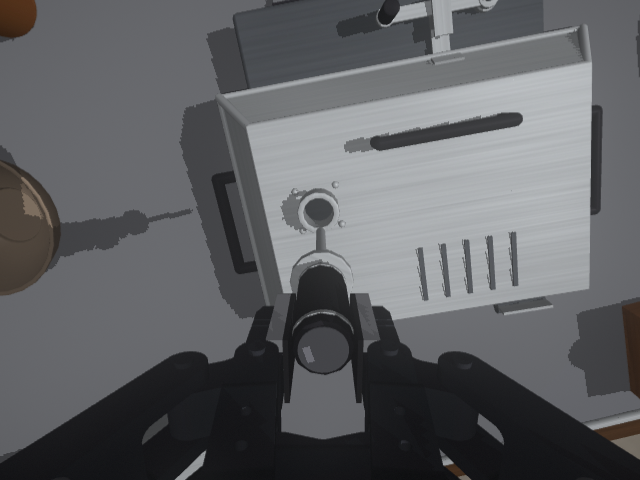

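View pics/s9z.png

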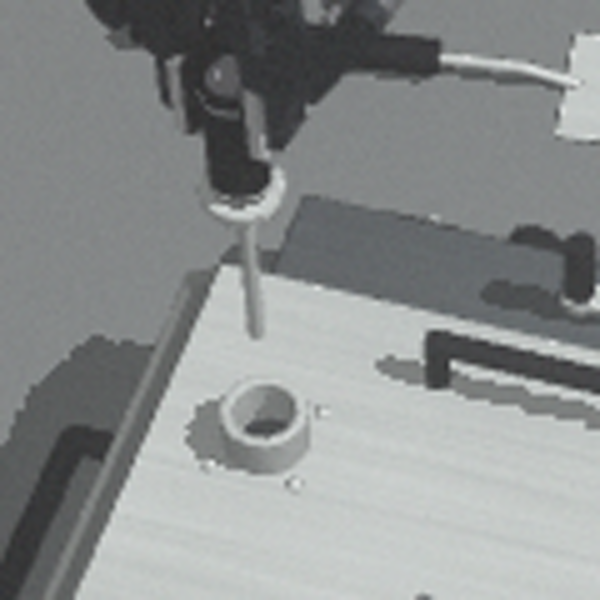

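View pics/t9z.png

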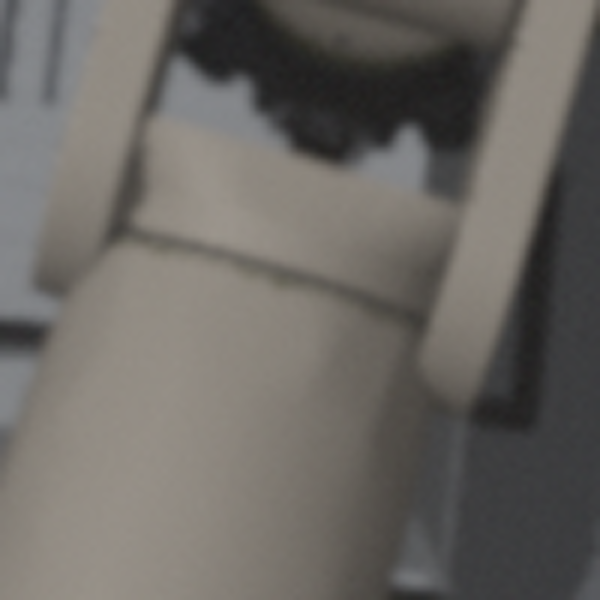

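The top view is blocked by the arm, but the wrist and scene views both show the tip and the port. I'll zoom in.

```bash
python3 - <<'E'
import cv2
s=cv2.imread("pics/wrist9.png");cv2.imwrite("pics/w9z.png",cv2.resize(s[170:270,270:370],(600,600),interpolation=cv2.INTER_CUBIC))
E
```

```text
(no output)
```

View pics/w9z.png

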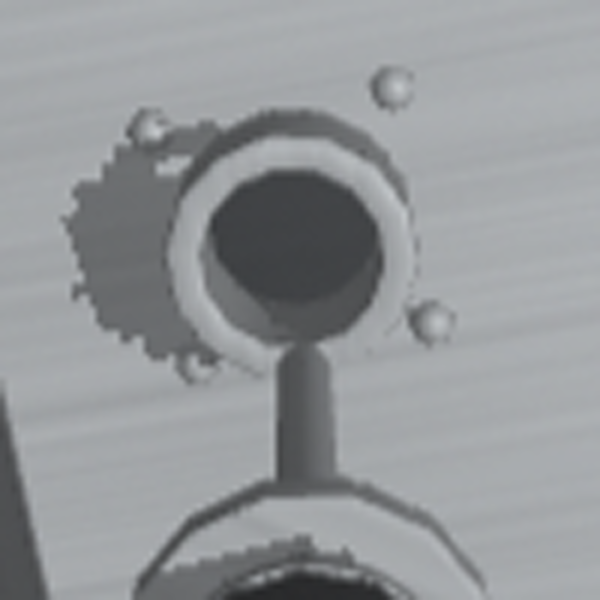

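```bash
python3 - <<'E'
from h import *
np.set_printoptions(precision=2,suppress=True)
d=np.load('p9.npz');P=(d['p'],d['R'])
R=P[1];zt=P[0][2]-100.4
a=plane('wrist',(318.4,213.0),145,P);b=plane('wrist',(320.7,231.2),zt,P);print('wrist port,tip',a,b,'d',a-b,'tool',R.T@(a-b))
e=plane('scene',(273.1,312.6),145);f=plane('scene',(271.4,296.4),zt);print('scene',e,f,'d',e-f,'tool',R.T@(e-f))
# joint tri: scene+wrist
p=tri([ray('scene',(273.1,312.6)),ray('wrist',(318.4,213.0),P)]);t=tri([ray('scene',(271.4,296.4)),ray('wrist',(320.7,231.2),P)])
print('tri',p,t,p-t)
E
```

```text
wrist port,tip [669.13 -86.   145.  ] [670.93 -84.4  194.25] d [ -1.8   -1.59 -49.25] tool [ 1.27 -2.06 49.24]
scene [672.33 -84.1  145.  ] [670.19 -84.35 194.25] d [  2.13   0.24 -49.25] tool [-1.95  0.86 49.25]
tri [669.85 -85.62 141.15] [670.72 -84.26 195.  ] [ -0.87  -1.36 -53.85]
```

The two views disagree by about 4 mm, which is calibration error. Measuring with the tip just above the rim cancels that, so I'll lower to about 7 mm over it.

Emit:
carry_out --steps '[0,-0.06,0.7,0,0,0,-1,0,0,0.7,0,0,0,-1,0,0,0.7,0,0,0,-1,0,0,0.7,0,0,0,-1,0,0,0.7,0,0,0,-1,0,0,0.5,0,0,0,-1,0,0,0.2,0,0,0,-1,0,0,0,0,0,0,-1,0,0,0,0,0,0,-1,0,0,0,0,0,0,-1,0,0,0,0,0,0,-1]'

```text
time_s: 13.8
eef_pos: [671.5, -83.1, 252.7]
ee_rot: [0.0, 0.149, 0.989, -0.0]
force: [0.1, -0.4, -1.5]
grip_width: 0.241
```

```bash
python3 - <<'E'
from h import *
P=pose();print(P[0])
for n in("wrist","scene"):
    cv2.imwrite(f"pics/{n}10.png",cams.capture(n)[:,:,::-1])
np.savez('p10',p=P[0],R=P[1])
s=cv2.imread("pics/scene10.png");cv2.imwrite("pics/s10z.png",cv2.resize(s[260:340,235:315],(600,600),interpolation=cv2.INTER_CUBIC))
s=cv2.imread("pics/wrist10.png");cv2.imwrite("pics/w10z.png",cv2.resize(s[170:270,270:370],(600,600),interpolation=cv2.INTER_CUBIC))
E
```

```text
[671.46708186 -83.10398801 252.7436427 ]
```

View pics/s10z.png

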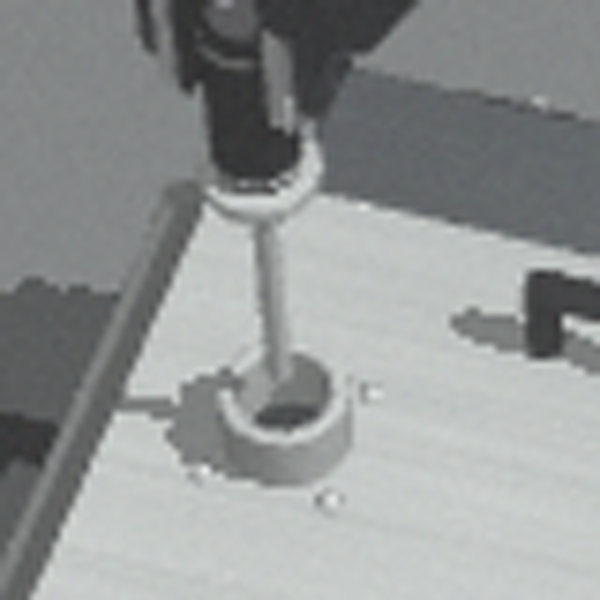

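View pics/w10z.png

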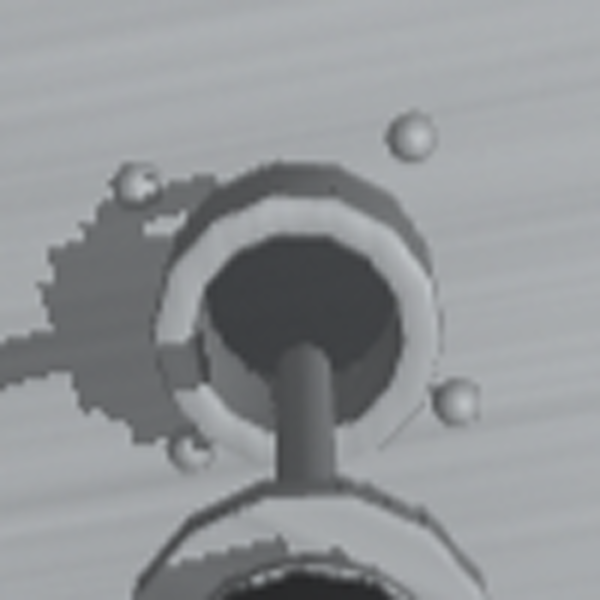

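```bash
python3 - <<'E'
from h import *
np.set_printoptions(precision=2,suppress=True)
d=np.load('p10.npz');P=(d['p'],d['R'])
R=P[1];zt=P[0][2]-100.4
W=((320.0,225.3),(320.7,231.2));S=((273.1,313.1),(272.5,309.9))
a=plane('wrist',W[0],145,P);b=plane('wrist',W[1],zt,P);print('wrist port,tip',a,b,'d',a-b,'tool',R.T@(a-b))
e=plane('scene',S[0],145);f=plane('scene',S[1],zt);print('scene',e,f,'d',e-f,'tool',R.T@(e-f))
p=tri([ray('scene',S[0]),ray('wrist',W[0],P)]);t=tri([ray('scene',S[1]),ray('wrist',W[1],P)])
print('tri',p,t,p-t)
E
```

```text
wrist port,tip [668.86 -85.56 145.  ] [671.11 -85.71 152.34] d [-2.25  0.15 -7.34] tool [ 2.2  -0.52  7.34]
scene [673.44 -83.86 145.  ] [671.34 -84.97 152.34] d [ 2.1   1.11 -7.34] tool [-1.67  1.68  7.35]
tri [670.07 -85.48 139.82] [671.14 -85.39 152.02] [ -1.07  -0.09 -12.2 ]
```

```bash
python3 - <<'E'
import cv2,numpy as np
s=cv2.imread("pics/s4full.png");z=cv2.resize(s[295:335,250:300],(800,640),interpolation=cv2.INTER_NEAREST)[:600];cv2.imwrite("pics/port_s.png",z)
s=cv2.imread("pics/scene10.png");cv2.imwrite("pics/port_s10.png",cv2.resize(s[285:335,250:300],(600,600),interpolation=cv2.INTER_NEAREST))
E
```

```text
(no output)
```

View pics/port_s.png

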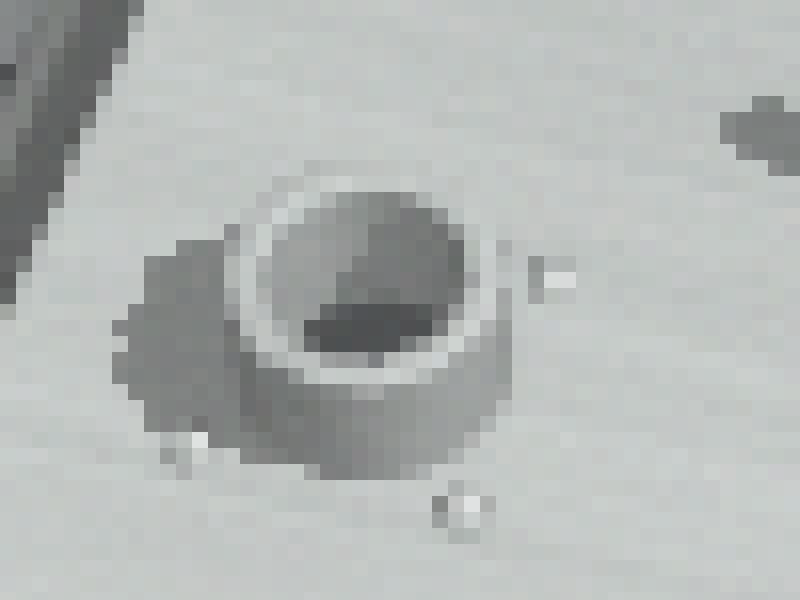

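View pics/port_s10.png

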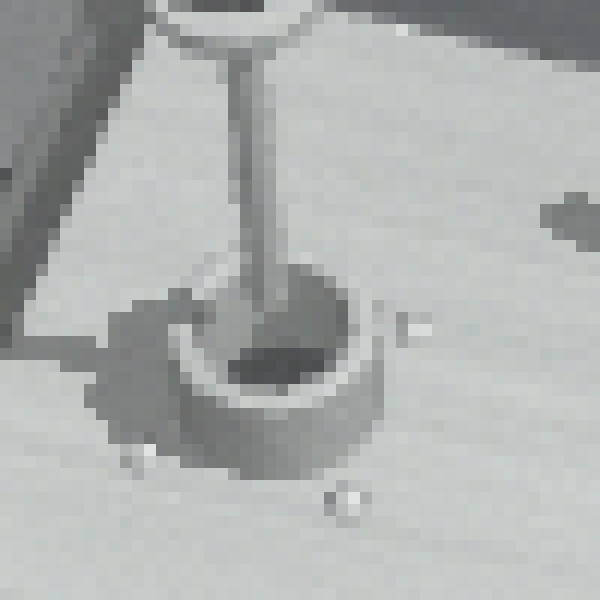

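```bash
python3 - <<'E'
from h import *
np.set_printoptions(precision=2,suppress=True)
d=np.load('p10.npz');P=(d['p'],d['R'])
R=P[1]
W=((320.0,225.3),(320.7,231.2));S=((272.3,311.7),(271.7,309.3))
print('tri',tri([ray('scene',S[0]),ray('wrist',W[0],P)]),tri([ray('scene',S[1]),ray('wrist',W[1],P)]))
for zt in (152.3,155):
    a=plane('wrist',W[0],145,P);b=plane('wrist',W[1],zt,P)
    e=plane('scene',S[0],145);f=plane('scene',S[1],zt);print(zt,'wrist d',(a-b)[:2],'scene d',(e-f)[:2],a,b,e,f)
# rim fit from wrist
im=cv2.imread('pics/w10z.png',0)
E
```

```text
tri [669.36 -86.06 143.23] [670.91 -86.07 153.4 ]
152.3 wrist d [-2.26  0.16] scene d [0.35 0.72] [668.86 -85.56 145.  ] [671.12 -85.71 152.3 ] [670.55 -86.04 145.  ] [670.21 -86.76 152.3 ]
155 wrist d [-1.55 -0.08] scene d [-1.44  0.14] [668.86 -85.56 145.  ] [670.41 -85.48 155.  ] [670.55 -86.04 145.  ] [672.   -86.17 155.  ]
```

```bash
python3 - <<'E'
import cv2,numpy as np
s=cv2.imread("pics/wrist10.png");cv2.imwrite("pics/w10n.png",cv2.resize(s[195:255,290:350],(600,600),interpolation=cv2.INTER_NEAREST))
E
```

```text
(no output)
```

View pics/w10n.png

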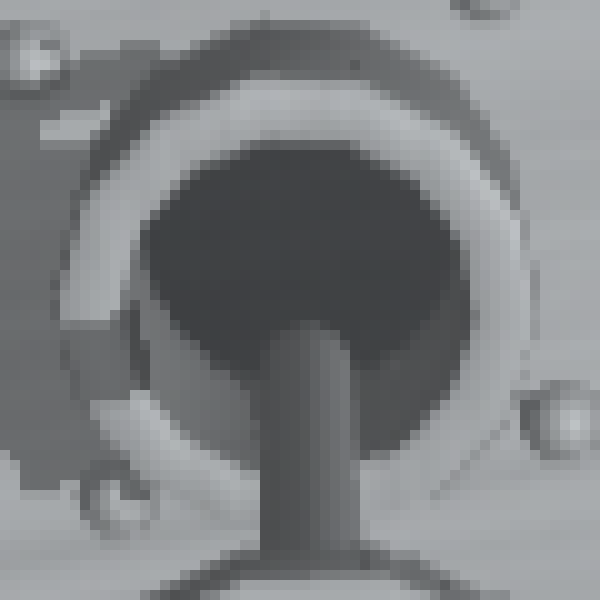

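Both views agree to within about 1.5 mm on the tip being slightly far in +x. I'll shift it -1.3 mm in x and start lowering into the 9 mm clearance.

Emit:
carry_out --steps '[0.12,-0.04,0,0,0,0,-1,0,0,0,0,0,0,-1,0,0,0.4,0,0,0,-1,0,0,0.4,0,0,0,-1,0,0,0.4,0,0,0,-1,0,0,0.4,0,0,0,-1,0,0,0.4,0,0,0,-1,0,0,0.4,0,0,0,-1,0,0,0.1,0,0,0,-1,0,0,0,0,0,0,-1,0,0,0,0,0,0,-1,0,0,0,0,0,0,-1]'

```text
time_s: 14.9
eef_pos: [670.2, -83.1, 227.6]
ee_rot: [0.0, 0.149, 0.989, -0.0]
force: [-0.6, 0.7, -0.9]
grip_width: 0.24
```

```bash
python3 - <<'E'
from h import *
P=pose();print(P[0])
for n in("wrist","scene"):
    cv2.imwrite(f"pics/{n}11.png",cams.capture(n)[:,:,::-1])
np.savez('p11',p=P[0],R=P[1])
s=cv2.imread("pics/scene11.png");cv2.imwrite("pics/s11z.png",cv2.resize(s[275:335,245:305],(600,600),interpolation=cv2.INTER_NEAREST))
s=cv2.imread("pics/wrist11.png");cv2.imwrite("pics/w11z.png",cv2.resize(s[195:275,280:360],(600,600),interpolation=cv2.INTER_NEAREST))
E
```

```text
[670.1578971  -83.13825509 227.59262895]
```

View pics/s11z.png

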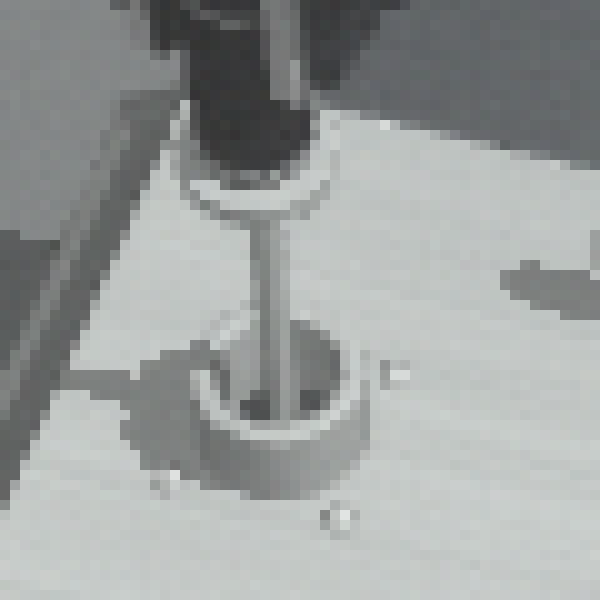

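View pics/w11z.png

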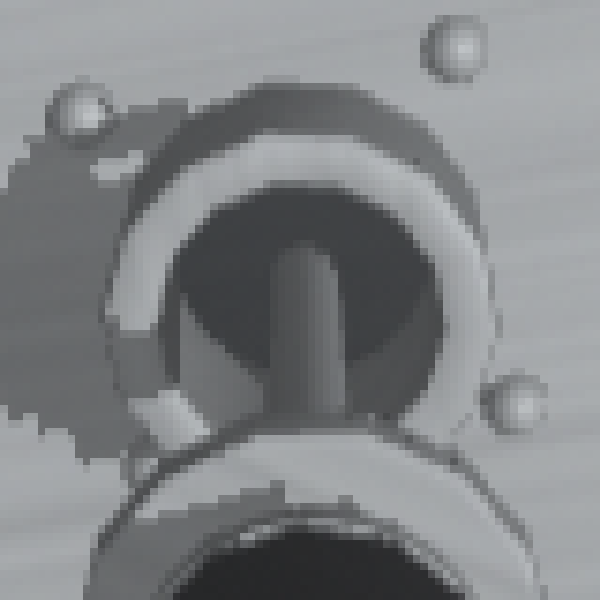

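```bash
python3 - <<'E'
from h import *
np.set_printoptions(precision=2,suppress=True)
d=np.load('p11.npz');P=(d['p'],d['R'])
a=plane('wrist',(319.8,237.0),145,P);b=plane('wrist',(320.4,231.3),P[0][2]-100.4,P);b2=plane('wrist',(320.4,231.3),P[0][2]-98,P)
print(a,b,b2,(a-b)[:2],(a-b2)[:2])
# scene: stem pixel at where axis crosses rim: predicted pixel of axis at z=145,165 for candidates
for x in (668,669.5,671): print(x,proj('scene',[x,-85.5,145]),proj('scene',[x,-85.5,159]))
E
```

```text
[668.53 -85.86 145.  ] [669.78 -85.95 127.19] [669.14 -85.74 129.59] [-1.25  0.09] [-0.61 -0.12]
668 [272.87 310.63] [272.36 306.39]
669.5 [272.7  311.28] [272.19 307.04]
671 [272.53 311.93] [272.02 307.69]
```

```bash
python3 - <<'E'
from h import *
np.set_printoptions(precision=2,suppress=True)
e=plane('scene',(272.3,311.7),145)
for z in (212.2,213.5,215): f=plane('scene',(269.9,291.1),z);print(z,e,f,e-f)
E
```

```text
212.2 [670.55 -86.04 145.  ] [671.55 -85.54 212.2 ] [ -1.   -0.5 -67.2]
213.5 [670.55 -86.04 145.  ] [672.47 -85.24 213.5 ] [ -1.92  -0.8  -68.5 ]
215 [670.55 -86.04 145.  ] [673.53 -84.9  215.  ] [ -2.98  -1.14 -70.  ]
```

Wrist and scene agree on about -1 mm in x. I'll apply that and lower to tip height of about 80 mm.

Emit:
carry_out --steps '[0.09,-0.04,0,0,0,0,-1,0,0,0.4,0,0,0,-1,0,0,0.4,0,0,0,-1,0,0,0.4,0,0,0,-1,0,0,0.4,0,0,0,-1,0,0,0.4,0,0,0,-1,0,0,0.4,0,0,0,-1,0,0,0.4,0,0,0,-1,0,0,0.4,0,0,0,-1,0,0,0.4,0,0,0,-1,0,0,0.4,0,0,0,-1,0,0,0.4,0,0,0,-1,0,0,0.25,0,0,0,-1,0,0,0.1,0,0,0,-1,0,0,0,0,0,0,-1,0,0,0,0,0,0,-1,0,0,0,0,0,0,-1,0,0,0,0,0,0,-1]'

```text
time_s: 16.5
eef_pos: [669.2, -83.2, 180.0]
ee_rot: [0.0, 0.149, 0.989, -0.0]
force: [-0.0, -0.1, -0.1]
grip_width: 0.245
```

```bash
python3 - <<'E'
from h import *
s=readout.sense();P=pose();print(P[0],P[1],s['force'],s['wrist_torque'])
for n in("wrist","scene"):
    cv2.imwrite(f"pics/{n}12.png",cams.capture(n)[:,:,::-1])
s=cv2.imread("pics/scene12.png");cv2.imwrite("pics/s12z.png",cv2.resize(s[275:335,245:305],(600,600),interpolation=cv2.INTER_NEAREST))
s=cv2.imread("pics/scene12.png");cv2.imwrite("pics/s12l.png",cv2.resize(s[240:380,210:410],(800,560),interpolation=cv2.INTER_CUBIC))
E
```

```text
[669.16790835 -83.21052486 180.02954462] [[-9.55407303e-01  2.95290929e-01  3.91091200e-04]
 [ 2.95290906e-01  9.55407383e-01 -1.16457034e-04]
 [-4.08040126e-04  4.22177411e-06 -9.99999917e-01]] [-0.03407599 -0.13642414 -0.13727038] [ 0.00278753 -0.01807914  0.02256756]
```

View pics/s12z.png

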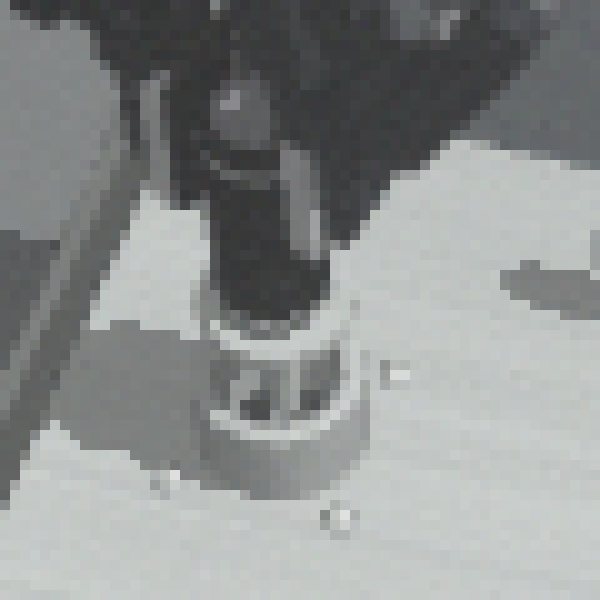

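View pics/wrist12.png

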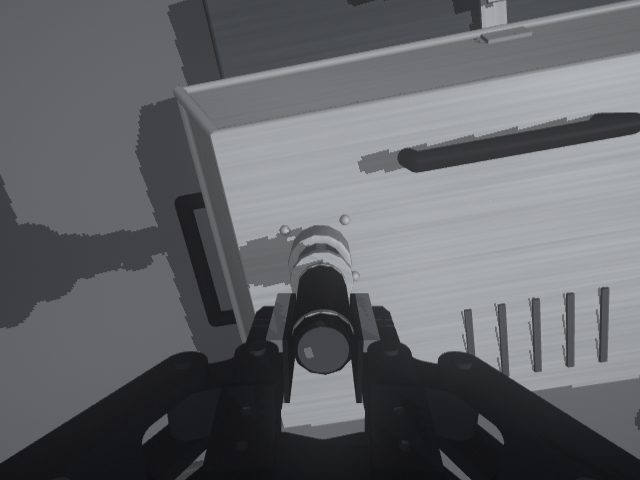

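View pics/s12l.png

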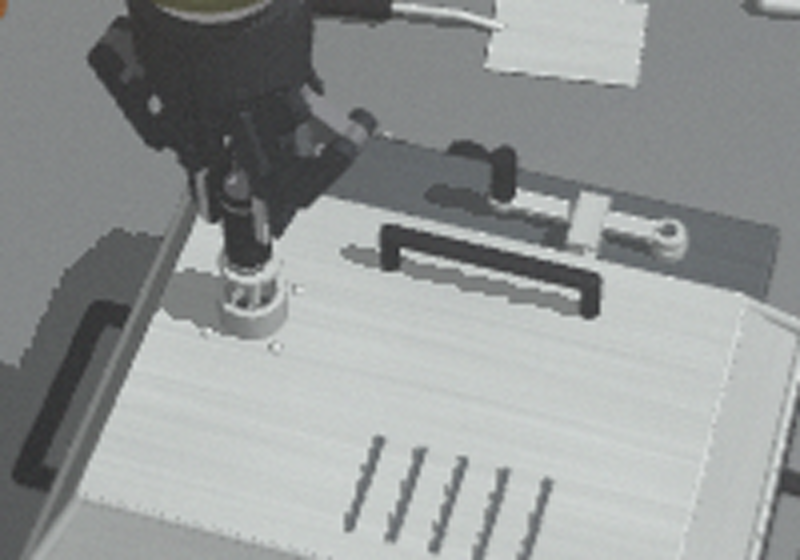

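```bash
python3 - <<'E'
from h import *
np.set_printoptions(precision=2,suppress=True)
e=plane('scene',(272.3,311.7),145)
for z in (164.6,166): f=plane('scene',(272,304.4),z);print(z,(e-f))
print([proj('scene',[e[0],e[1],z]) for z in (145,125,100,80)])
E
python3 - <<'E'
import cv2
s=cv2.imread("pics/wrist12.png");cv2.imwrite("pics/w12z.png",cv2.resize(s[215:295,280:360],(600,600),interpolation=cv2.INTER_NEAREST))
E
```

```text
164.6 [  3.12  -0.12 -19.6 ]
166 [  2.17  -0.43 -21.  ]
[array([272.3, 311.7]), array([273.02, 317.62]), array([273.88, 324.81]), array([274.56, 330.4 ])]
```

View pics/w12z.png

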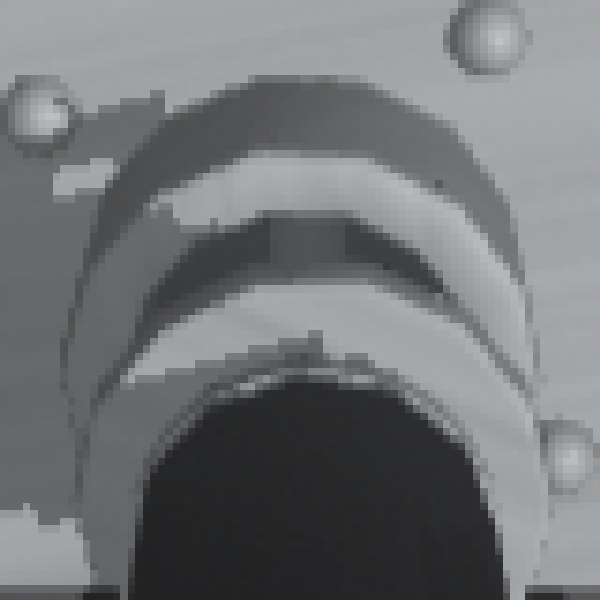

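```bash
python3 - <<'E'
from h import *
np.set_printoptions(precision=2,suppress=True)
P=pose()
print(plane('wrist',(319.1,264.4),145,P))
I=(np.zeros(3),np.eye(3))
for n,uv,z in (('top',(323.4,349.5),-46.6),('tip',(320.5,231.2),100.4)):
    o,d=ray('wrist',uv,I);v=o+d*(z-o[2])/d[2];print(n,v,P[0]+P[1]@v)
a=cv2.cvtColor(cv2.imread('pics/scene12.png'),cv2.COLOR_BGR2GRAY)
print(a[300:322,270:278]); 
b=cv2.cvtColor(cv2.imread('pics/scene11.png'),cv2.COLOR_BGR2GRAY)
print(b[286:302,266:274])
E
```

```text
[668.34 -86.25 145.  ]
top [  0.23  -1.01 -46.6 ] [668.61 -84.12 226.57]
tip [ -0.35  -2.73 100.4 ] [668.69 -85.95  79.57]
[[ 62  57  58  59  77 100 142  99]
 [ 55  58  59  58  59  63  80  65]
 [ 59  61  62  61  63  59  63  63]
 [ 60  61  62  68  65  60  60  85]
 [ 58  64  60  62  60  65  61 101]
 [ 60  59  61  64  65  64 105 174]
 [ 64  65  60  60 119 106 174 201]
 [122 144 116 130 105 127 196 202]
 [109 107 123 120 199 201 200 201]
 [198 200 198 200 203 199 199 181]
 [190 191 196 197 191 158 157 136]
 [126 129 138 143 165 134 117 114]
 [150 114 115 135 166 125 112 114]
 [151 111 118 142 164 124 116 109]
 [103  91 113 144 159  91  86 103]
 [ 77  79 115 140 161  89  79 121]
 [ 77  77 150 137 120 120 147 193]
 [161 152 163 150 185 190 198 210]
 [200 200 201 200 208 197 183 162]
 [134 136 159 169 147 148 155 158]
 [126 128 138 143 143 150 151 158]
 [122 127 134 142 144 150 152 157]]
[[ 59  54  54  55  54  58  58  63]
 [ 55  59  55  56  58  60  60  63]
 [ 56  55  52  56  58  60  63  56]
 [ 57  60  58  59  62  60  63  65]
 [ 63  58  61  59  59  61  58  61]
 [103  74  65  62  60  61  68 101]
 [106 117 101 122 129 100 153 113]
 [196 117  92  91 108 124 124 194]
 [202 200 196 199 201 200 204 203]
 [146 189 196 198 197 200 201 196]
 [142 118 125 129 139 147 145 152]
 [198 174 160 136 125 129 152 188]
 [198 195 196 198 126 140 160 169]
 [195 199 196 197 126 137 156 178]
 [201 197 197 193 124 132 157 166]
 [199 200 200 201 141 130 155 169]]
```

```bash
python3 - <<'E'
from h import *
np.set_printoptions(precision=2,suppress=True)
u=np.array([.988,.156,0])
for x in (667,668.5,670):
    c=np.array([x,-85.5,0])
    print(x,'rim front',proj('scene',c+17*u+[0,0,145]),'shoulder top front',proj('scene',c+15*u+[0,0,169.6]),'rim bore rear',proj('scene',c-12*u+[0,0,145]))
E
```

```text
667 rim front [272.45 317.7 ] shoulder top front [271.61 309.35] rim bore rear [273.34 304.99]
668.5 rim front [272.28 318.36] shoulder top front [271.43 310.01] rim bore rear [273.18 305.63]
670 rim front [272.11 319.02] shoulder top front [271.26 310.67] rim bore rear [273.01 306.27]
```

The stem is centred: the wrist view puts the tip at (668.7,-86.0) and the port at (668.3,-86.3), and the scene edges agree to about 1 mm. The latch still looks shut and the force is about 0. I'll settle briefly, then hand in.

Emit:
carry_out --steps '[0,0,0,0,0,0,-1,0,0,0,0,0,0,-1,0,0,0,0,0,0,-1,0,0,0,0,0,0,-1]'

```text
time_s: 16.93
eef_pos: [669.1, -83.2, 179.8]
ee_rot: [0.0, 0.149, 0.989, 0.0]
force: [0.6, -0.3, -0.6]
grip_width: 0.24
```

```bash
python3 - <<'E'
from rig import finish_job
print(finish_job())
E
```

```text
the job is handed in; nothing more can be done
None
```

I closed the latch, then lifted the black probe from its stand and lowered its stem through the hood port. The job was handed in at about 17 s with the gripper still holding the probe there.

- **Latch:** I pushed the knob until the force rose to about 10 N with almost no further travel. Pictures then showed the bar parallel to the ledge and inside its keeper. It still looked shut in the last scene view.
- **Centring:** The last wrist view put the tip about 0.5 mm from the port centre, and the edges in the scene view agreed to about 1 mm.
- **Tip height:** By the arm's pose the tip is at about z 80, which is 20 mm above the cooking plate. I did not measure that height directly.
- **Contact:** The force on the tool read about zero (under 1 N) once the probe was in place, with no sign of contact.

**Where checks disagreed:**
- Before insertion the wrist and scene cameras differed by up to about 4 mm in x. I cut that by re-measuring with the tip just above the rim.
- One rough scene reading of the shoulder after insertion suggested a 2–3 mm offset in x. A closer look at the edges did not bear it out.
- The wrist view showed the probe leaning by about 0.7 degrees, which is within the calibration error.
- The top camera was blocked by the arm over the port. I did not re-measure the other items on the cart, but nothing was seen to be touched.

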